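# Run the last tubes out of the lever dispenser and let its lid down softly

## Task

Press the tube dispenser's lever all the way down so that its lid swings up, and keep it down until all five clean tubes have rolled out and lie still in the catch tray; then let the lever rise slowly under your finger, so that the lid comes down softly and shuts without slamming, and take your hand away. Work only by the lever: do not touch the tubes or the lid, and leave the other things on the bench where they are.

Things in the scene. Friction and masses are not known exactly. Their poses are not given: they have to be found in the camera images.
- dispenser: white metal tube dispenser fixed to the bench: channel 318 mm long, 112 wide, 132 tall. Origin on the bench under its middle; -x is its front (towards the robot), +y the lever side (robot's left). Rear (x -0.02 to 0.165): open-topped magazine, floor falling 10 degrees to the front, mouth covered by a slanting lid. Front (x -0.145 to -0.03): open catch tray with walls to 88 mm above the bench
- lever_pad (a point): middle of the upper face of the lever's black finger pad, 46 mm (dispenser's x) x 36 mm; moves with the lever. At rest 130 mm in front of and 92 mm to the +y side of the dispenser's origin, 126 mm above the bench, with 18 mm of air to the tray's side wall. Pushed straight down it sinks 55 mm, to 71 mm above the bench, within 5 mm of one vertical
- lever (a joint): steel lever's angle about its pivot 248 mm behind the pad: 0 up at rest, 0.219 rad fully down at its stop. A rod links it to the lid (1.0 rad). A spring pushes it up: the pad needs about 2.5 N at first, 5 N at the bottom. Let go, it flies up and the lid slams; rising slower than 0.45 rad/s (pad 0.11 m/s) the lid shuts softly
- lid: plain steel flap 112 mm wide, 77 mm long, over the magazine's mouth. Origin on its hinge line, 12 mm behind the dispenser's origin, 127 mm above the bench; z axis upright when shut. Shut, it slants down to the front to an edge 62 mm above the bench; fully open it has swung up 1.0 rad, to about level
- tray (a point): middle of the catch tray's floor, 85 mm in front of the dispenser's origin, 52 mm above the bench
- tube_1: plain white sample tube, 16 mm across, 100 mm long, 15 g, origin at its centre, its y axis along the tube, lying crosswise in the dispenser; number 1 from the lid at the start. Rolls by itself into the tray when the lid is up
- tube_2: plain white sample tube, 16 mm across, 100 mm long, 15 g, origin at its centre, its y axis along the tube, lying crosswise in the dispenser; number 2 from the lid at the start. Rolls by itself into the tray when the lid is up
- tube_3: plain white sample tube, 16 mm across, 100 mm long, 15 g, origin at its centre, its y axis along the tube, lying crosswise in the dispenser; number 3 from the lid at the start. Rolls by itself into the tray when the lid is up
- tube_4: plain white sample tube, 16 mm across, 100 mm long, 15 g, origin at its centre, its y axis along the tube, lying crosswise in the dispenser; number 4 from the lid at the start. Rolls by itself into the tray when the lid is up
- tube_5: plain white sample tube, 16 mm across, 100 mm long, 15 g, origin at its centre, its y axis along the tube, lying crosswise in the dispenser; number 5 from the lid at the start. Rolls by itself into the tray when the lid is up
- tall_bottle: bystander: full water bottle, 64 mm across, 215 mm tall, standing on the lever side, beside the magazine; origin under its middle
- short_bottle: bystander: full water bottle, 60 mm across, 165 mm tall, standing to the right of the tray, beyond the tip box; origin under its middle
- beaker: bystander: glass beaker, 68 mm across, 85 mm tall, standing in front of the tray; origin under its middle
- tip_box: bystander: closed pipette-tip box 122 x 82 mm, 70 mm tall, on the right beside the tray; origin under its middle
- wash_bottle: bystander: white wash bottle with a bent spout, 70 mm across, 212 mm tall, behind on the right beside the tray; origin under its middle
- small_rack: bystander: yellow rack 105 x 40 mm holding three capped tubes upright, 118 mm tall, crosswise on the lever side, 70 mm or more from the lever; origin under its middle
- spatula: bystander: slim steel laboratory spatula 170 mm long, 13 mm at its widest, lying flat crosswise in front of the lever pad, about 80 mm nearer the robot than the pad's centre; its origin is at mid-length

How it is judged:
By the outcome, as a careful person would: the job done as asked, in the order asked, and still so for the second after the job is handed in, with the robot touching nothing.
It also fails if it takes over 35 s, if anything falls off the work surface, if the arm or the gripper's body presses on something with over 40 N, if the wrist force passes 120 N, or if a joint passes its speed limit or range.

## Robot

A 6-joint arm with a two-finger parallel gripper is mounted at the origin on the work surface. World frame = base frame: x ahead of the robot, y to its left, z up, the work surface at z = 0. Lengths are in m, angles in rad, forces in N, time in s.
With the tool pointing down it reaches from about 0.275 to 0.85 m from the base axis. Payload 19 kg.
Tool frame: the origin (TCP) lies midway between the tips of the shut fingers; the grasp point (between the pads) lies 19 mm behind it (robot.grip_depth is the distance from the TCP to the grasp point, in m); x points along the fingers, z is the direction in which the jaws open and shut, and the axes are right-handed (so a half turn about x gives the same grasp; the last joint's range is limited). The gripper opens to 85 mm and grips with 20 to 120 N. Pads are 22 mm wide; open, the fingers measure 114 mm over their backs; the gripper's body (76 mm by 85 mm) begins 54 mm behind the grasp point. The pads swing forward as they close: fully open they stand 13 mm farther back than shut.
Start: joints at [1.069, 0.15, 1.437, -0, 1.554, -0.134], TCP at [0.207, 0.537, 0.231] pointing down, gripper open.
Joint ranges: [-2.8, 2.8], [-0.68, 2.1], [0.12, 2.68], [-1.39, 4.53], [0.16, 2.79], [-2.81, 2.81]. Speed limits (rad/s): [1.89, 1.89, 2.22, 3.01, 3.01, 3.01].

## Interface

Orientations are given as a unit quaternion [x, y, z, w].
In Python, from rig import robot gives the robot as it stands. The module is installed in compiled form; this text tells all that it offers.
- The arm moves only by the shell command python3 -m inch 'ROWS'. ROWS is text: rows parted by semicolons, each of 7 numbers parted by spaces: the shift along the world's x, y, z in mm, then the turn, a rotation vector about the world's x, y, z in degrees, then the finger opening in mm, from 0 to 85.4. A call has exactly 10 rows; each row is the pose to reach, as a shift and turn from the pose commanded when the call began; what a row does not reach only later rows make up. A row lasts 1/12 s, in which the tool goes at most 41.7 mm and 7.16 degrees, less where a joint would pass 70% of its speed; a pose out of reach is approached as far as the arm can. A call with a gripper value outside its range is refused whole. The fingers move at their own pace and stop on an object; the grip force is fixed at half the most. Time passes only in rows, so rows that repeat a pose let the fingers close, or fill a call up. It gives the time, the measured TCP pose, the force and the opening at its end, in the units of the state.
- robot.sense(): the state, without advancing time (a new reading comes with each control period).
- robot.snapshot(name): name is "side" or "top"; returns the picture (384x512x3 uint8, red, green, blue); there is no depth.
- robot.get_calibration(name): a dict with "camera_matrix" (3x3 intrinsics, pixels), "position" and "orientation" of the camera in the world. Camera axes: x right, y up, looking along -z (the intrinsics and any distortion apply to the point x, -y, -z); pixel columns grow to the right and rows downward; lengths in m; the calibration is good to about 2 mm. A picture is of the moment at which its call begins. get_calibration takes no time and is no camera call.
- robot.job_done(): hands the job in, once; it reports no verdict.
The state is a dict: "clock": time; "q": joint angles; "qd": joint speeds; "tau": joint torques, N m; "tcp_pos": TCP position; "eef_rot": TCP orientation; "wrist_force": force on the tool from outside, world axes, zero at the start; "torque": the same for the moment, N m; "opening": finger opening in m.
Only numpy, scipy, OpenCV 4.12 (cv2) and the standard library are available. Lean on these libraries where they do the work, as an engineer would, in place of code of your own. Each camera call takes 0.05 s, during which the arm holds its last target. There are 200 camera calls.

## Working session

There is one attempt and no reset: what is moved stays moved. The work goes in short steps, Python scripts to look and compute and a shell command to move; the robot and the scene stay as the last step left them, time stands still between calls to the robot, and variables do not carry over. Pictures are saved under pics/ and viewed, about 8 in all and at most 12, crops included, and the job is handed in when it is done.

```bash
mkdir -p pics; python3 - <<'E'
from rig import robot
import cv2
for n in("top","side"):
    im=robot.snapshot(n); cv2.imwrite(f"pics/{n}0.png",im[:,:,::-1])
    c=robot.get_calibration(n); print(n,c)
print(robot.sense())
E
```

```text
top {'camera_matrix': array([[400.74390996,   0.        , 259.02709169],
       [  0.        , 400.74390996, 196.90588639],
       [  0.        ,   0.        ,   1.        ]]), 'position': array([0.40214241, 0.0183835 , 0.91475769]), 'orientation': array([-0.07196587,  0.07186916,  0.71494014, -0.69174875])}
side {'camera_matrix': array([[353.92644992,   0.        , 253.03863287],
       [  0.        , 353.92644992, 186.60953243],
       [  0.        ,   0.        ,   1.        ]]), 'position': array([ 0.47517133, -0.63271571,  0.51417847]), 'orientation': array([ 0.46569914, -0.02378837, -0.05267929,  0.88305341])}
{'clock': 0.1, 'q': array([ 1.06898461e+00,  1.50892006e-01,  1.43797589e+00, -2.99808558e-06,
        1.55378555e+00, -1.34036129e-01]), 'qd': array([-5.36245219e-04,  2.56629900e-04, -2.20023824e-03, -2.27585495e-03,
       -3.71952815e-04,  3.26027334e-05]), 'tau': array([ 4.65091551e-03, -7.14386916e+01, -5.71795213e+01, -2.12237987e-04,
        7.06184946e-03, -9.49217963e-06]), 'tcp_pos': array([0.20666397, 0.53633275, 0.23075644]), 'eef_rot': array([-0.40031343,  0.58333095,  0.39997352,  0.58266229]), 'wrist_force': array([-0.674372  , -0.14039791, -0.33370468]), 'torque': array([0.05908144, 0.03611805, 0.03651768]), 'opening': 0.08537093872415806}
```

View pics/top0.png

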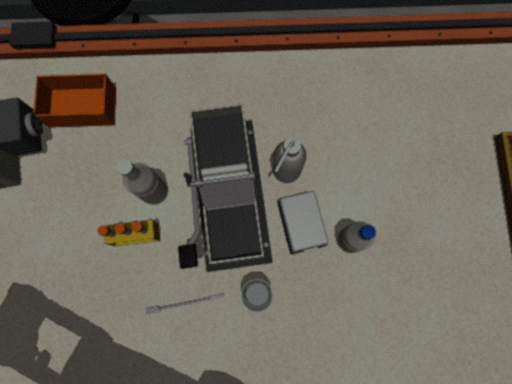

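View pics/side0.png

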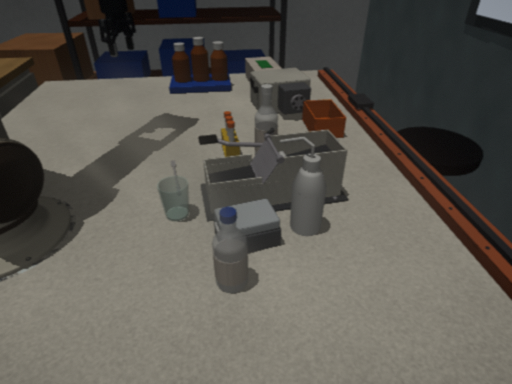

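The top view shows the black pad at about (188,256), the tray at (234,232), the spatula at (185,303), the beaker at (257,292) and the rack at (130,232). In the side view the pad is at (208,140). I'll measure the pad and the dispenser's yaw.

```bash
cat >h.py <<'E'
import numpy as np,cv2
from rig import robot
from scipy.spatial.transform import Rotation as R
def ray(n,u,v):
    c=robot.get_calibration(n);K=c["camera_matrix"]
    d=np.linalg.inv(K)@[u,v,1];return c["position"],R.from_quat(c["orientation"]).as_matrix()@(d*[1,-1,-1])
def onz(n,u,v,z):
    p,d=ray(n,u,v);return p+d*(z-p[2])/d[2]
def proj(n,P):
    c=robot.get_calibration(n);q=R.from_quat(c["orientation"]).as_matrix().T@(np.array(P)-c["position"])
    q=c["camera_matrix"]@(q*[1,-1,-1]);return q[:2]/q[2]
def tri(a,b):
    (p,d),(q,e)=ray("top",*a),ray("side",*b)
    s=np.linalg.lstsq(np.c_[d,-e],q-p,rcond=None)[0];A,B=p+d*s[0],q+e*s[1];return (A+B)/2,np.linalg.norm(A-B)
E
python3 - <<'E'
from h import *
def blob(f,r,thr):
    im=cv2.imread(f);x0,y0,x1,y1=r
    m=(im[y0:y1,x0:x1].max(2)<thr).astype(np.uint8)
    n,l,s,c=cv2.connectedComponentsWithStats(m);i=1+s[1:,4].argmax()
    print(s[i],c[i]+[x0,y0]);k=(l==i).astype(np.uint8);cn=cv2.findContours(k,0,2)[0][0]
    print(cv2.minAreaRect(cn));return c[i]+[x0,y0]
a=blob("pics/top0.png",(172,236,204,274),45);b=blob("pics/side0.png",(194,128,222,150),60)
print("pad",onz("top",*a,.126),onz("side",*b,.126),tri(a,b))
for n,uv,z in[("spat",(148,310),.003),("spat",(222,295),.003),("beaker",(257,292),.085),("rackR",(154,232),.05),("cap",(137,227),.118),("tallcap",(125,167),.215),("fR",(270,264),0.0),("bR",(252,122),0.0),
 ("trayFL",(206,268),.088),("trayFR",(265,262),.088)]: print(n,uv,onz("top",*uv,z).round(3))
t=cv2.imread("pics/top0.png")[90:320,90:280];cv2.imwrite("pics/z.png",cv2.resize(cv2.convertScaleAbs(t,alpha=1.5),None,fx=2.6,fy=2.6,interpolation=2)[:598])
E
```

```text
[  7   8  19  24 390] [187.79230769 255.57692308]
((16.012195587158203, 19.609756469726562), (22.417600631713867, 18.22120475769043), 83.6598129272461)
[  5   7  19   9 139] [207.75539568 139.15107914]
((13.910889625549316, 11.108911514282227), (7.761290073394775, 17.91067123413086), 84.2894058227539)
pad [0.45285755 0.15859385 0.126     ] [0.45248636 0.14595855 0.126     ] (array([0.45268908, 0.15975606, 0.11918798]), np.float64(0.0012132170780809256))
spat (148, 310) [0.345 0.268 0.003]
spat (222, 295) [0.372 0.104 0.003]
beaker (257, 292) [0.378 0.026 0.085]
rackR (154, 232) [0.511 0.245 0.05 ]
cap (137, 227) [0.513 0.262 0.118]
tallcap (125, 167) [0.61  0.257 0.215]
fR (270, 264) [ 0.436 -0.004  0.   ]
bR (252, 122) [0.777 0.026 0.   ]
trayFL (206, 268) [0.429 0.128 0.088]
trayFR (265, 262) [0.437 0.008 0.088]
```

View pics/z.png

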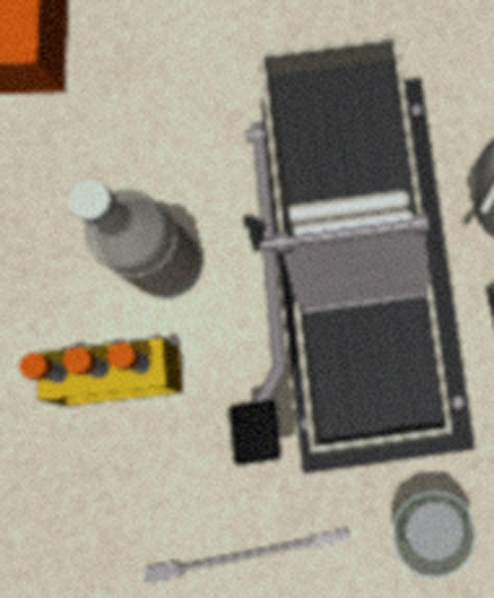

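The crop shows the pad at top-view pixel (188,256), two tubes behind the lid, and free air around the pad. The pad's measured position is about (0.453, 0.159, 0.126) and the dispenser's yaw is about 5–6°. This fits the sizes given. Next I check the tool's axes.

```bash
python3 - <<'E'
from h import *
s=robot.sense();M=R.from_quat(s["eef_rot"]).as_matrix();print(M.round(3))
# target: dispenser x axis vs jaw
print(np.degrees(np.arctan2(M[1,2],M[0,2])), (np.array([.453,.159,.2])-s["tcp_pos"])*1000)
E
```

```text
[[-0.001 -0.933  0.36 ]
 [-0.001  0.36   0.933]
 [-1.     0.    -0.001]]
68.92801816983678 [ 246.33602756 -377.33275332  -30.75644419]
```

```bash
python3 -m inch '8 -13 0 0 0 2 0; 30 -46 0 0 0 7 0; 54 -83 0 0 0 12 0; 79 -121 0 0 0 17 0; 104 -160 0 0 0 22 0; 130 -200 0 0 0 27 0; 154 -237 0 0 0 27 0; 175 -270 0 0 0 27 0; 190 -293 0 0 0 27 0; 195 -300 0 0 0 27 0'
python3 -m inch '4 -6 0 0 0 0 0; 14 -22 -6 0 0 0 0; 28 -44 -16 0 0 0 0; 39 -61 -28 0 0 0 0; 46 -71 -40 0 0 0 0; 48 -75 -50 0 0 0 0; 48 -75 -58 0 0 0 0; 48 -75 -65 0 0 0 0; 48 -75 -69 0 0 0 0; 48 -75 -70 0 0 0 0'
python3 - <<'E'
from h import *
s=robot.sense();print(s["tcp_pos"],s["opening"],R.from_quat(s["eef_rot"]).as_matrix().round(2))
for n in("top","side"):
    im=robot.snapshot(n)[:,:,::-1];u,v=proj(n,[.453,.159,.126]).astype(int);print(u,v)
    cv2.imwrite(f"pics/{n}1.png",cv2.resize(im[max(v-80,0):v+80,u-100:u+100],None,fx=2,fy=2,interpolation=2))
a,b=[cv2.imread(f"pics/{n}1.png") for n in("top","side")];cv2.imwrite("pics/both1.png",np.hstack([a,b]))
E
```

```text
clock: 0.93
tcp_pos: [0.4038, 0.2325, 0.2311]
eef_rot: [0.525, -0.475, -0.524, -0.474]
wrist_force: [-0.5, 0.6, 0.5]
opening: 0.0001
clock: 1.77
tcp_pos: [0.4492, 0.1623, 0.1607]
eef_rot: [-0.525, 0.473, 0.526, 0.473]
wrist_force: [-0.4, -0.4, -0.6]
opening: 0.0002
[0.44916878 0.1622965  0.16068664] 0.0001892861826368703 [[-0.   -0.99 -0.1 ]
 [-0.   -0.1   0.99]
 [-1.    0.    0.  ]]
187 255
207 136
```

View pics/both1.png

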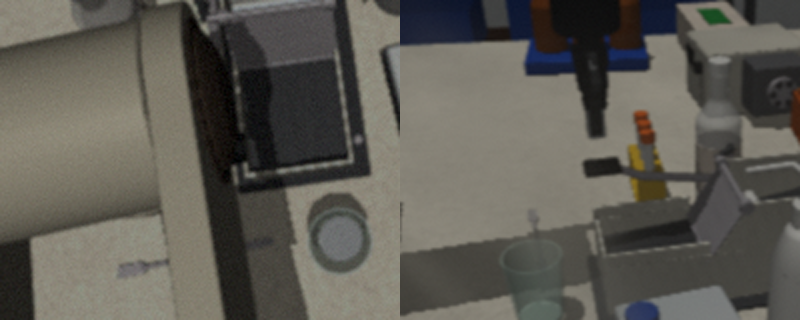

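The fingertip, at (596,135) in the crop, stands right above the pad at (601,167). I press now.

```bash
python3 -m inch '0 0 -5 0 0 0 0; 0 0 -13 0 0 0 0; 0 0 -21 0 0 0 0; 0 0 -28 0 0 0 0; 0 0 -33 0 0 0 0; 0 0 -37 0 0 0 0; 0 0 -41 0 0 0 0; 0 0 -45 0 0 0 0; 0 0 -49 0 0 0 0; 0 0 -53 0 0 0 0'
python3 -m inch '0 0 -5 0 0 0 0; 0 0 -10 0 0 0 0; 0 0 -15 0 0 0 0; 0 0 -20 0 0 0 0; 0 0 -24 0 0 0 0; 0 0 -27 0 0 0 0; 0 0 -29 0 0 0 0; 0 0 -30 0 0 0 0; 0 0 -30 0 0 0 0; 0 0 -30 0 0 0 0'
```

```text
clock: 2.7
tcp_pos: [0.4497, 0.1615, 0.108]
eef_rot: [0.525, -0.474, -0.525, -0.473]
wrist_force: [-2.8, -0.2, 3.1]
opening: -0.0001
clock: 3.53
tcp_pos: [0.4497, 0.1615, 0.0784]
eef_rot: [-0.525, 0.474, 0.525, 0.473]
wrist_force: [-5.6, -0.2, 3.7]
opening: 0.0001
```

```bash
python3 -m inch '0 0 0 0 0 0 0; -1 0 -1 0 0 0 0; -1 0 -2 0 0 0 0; -2 0 -3 0 0 0 0; -2 0 -3 0 0 0 0; -2 0 -3 0 0 0 0; -2 0 -3 0 0 0 0; -2 0 -3 0 0 0 0; -2 0 -3 0 0 0 0; -2 0 -3 0 0 0 0'
python3 - <<'E'
from h import *
im=robot.snapshot("side")[:,:,::-1];cv2.imwrite("pics/s2.png",cv2.resize(im[90:230,170:360],None,fx=4,fy=4,interpolation=2))
E
```

```text
clock: 4.37
tcp_pos: [0.4483, 0.1616, 0.0756]
eef_rot: [0.525, -0.473, -0.525, -0.474]
wrist_force: [2.0, -0.2, 5.0]
opening: 0.0002
```

View pics/s2.png

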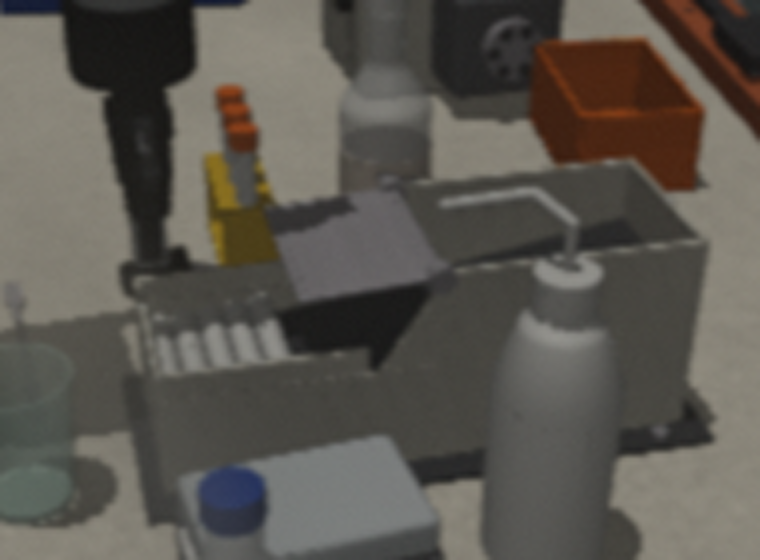

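Five tubes (x 165–270, y 345 in the crop) lie in the tray and the lid is about level. I creep on until the force shows the stop.

```bash
python3 -m inch '0 0 -1 0 0 0 0; 0 0 -1 0 0 0 0; 0 0 -2 0 0 0 0; 0 0 -2 0 0 0 0; 0 0 -2 0 0 0 0; 0 0 -2 0 0 0 0; 0 0 -2 0 0 0 0; 0 0 -2 0 0 0 0; 0 0 -2 0 0 0 0; 0 0 -2 0 0 0 0'
```

```text
clock: 5.25
tcp_pos: [0.4481, 0.1615, 0.0735]
eef_rot: [0.525, -0.473, -0.525, -0.474]
wrist_force: [2.3, -0.1, 5.5]
opening: 0.0002
```

Not at the stop yet.

```bash
python3 -m inch '0 0 -1 0 0 0 0; 0 0 -1 0 0 0 0; 0 0 -1 0 0 0 0; 0 0 -1 0 0 0 0; 0 0 -1 0 0 0 0; 0 0 -2 0 0 0 0; 0 0 -2 0 0 0 0; 0 0 -2 0 0 0 0; 0 0 -2 0 0 0 0; 0 0 -2 0 0 0 0'
```

```text
clock: 6.08
tcp_pos: [0.4481, 0.1616, 0.072]
eef_rot: [0.525, -0.473, -0.525, -0.474]
wrist_force: [-0.5, -0.7, 14.6]
opening: 0.0003
```

The force jumped to 14.6 N, so the lever is at its stop. I hold it and compare pictures to see that the tubes lie still.

```bash
cat >snap.py <<'E'
from h import *
import sys
im=robot.snapshot("side")[:,:,::-1];cv2.imwrite(f"pics/{sys.argv[1]}.png",im)
E
python3 snap.py a; python3 -m inch '0 0 0 0 0 0 0; 0 0 0 0 0 0 0; 0 0 0 0 0 0 0; 0 0 0 0 0 0 0; 0 0 0 0 0 0 0; 0 0 0 0 0 0 0; 0 0 0 0 0 0 0; 0 0 0 0 0 0 0; 0 0 0 0 0 0 0; 0 0 0 0 0 0 0'; python3 snap.py b
python3 - <<'E'
import cv2,numpy as np
a,b=[cv2.imread(f"pics/{n}.png") for n in "ab"]
d=cv2.GaussianBlur(cv2.absdiff(a,b),(3,3),0).max(2)
print(d[160:190,200:250].max(),d[250:350,50:400].max())
cv2.imwrite("pics/b2.png",cv2.resize(b[120:210,180:330],None,fx=5,fy=5,interpolation=2))
E
```

```text
clock: 6.97
tcp_pos: [0.4481, 0.1616, 0.072]
eef_rot: [0.525, -0.473, -0.525, -0.474]
wrist_force: [-1.2, -0.9, 14.4]
opening: 0.0001
2 2
```

View pics/b2.png

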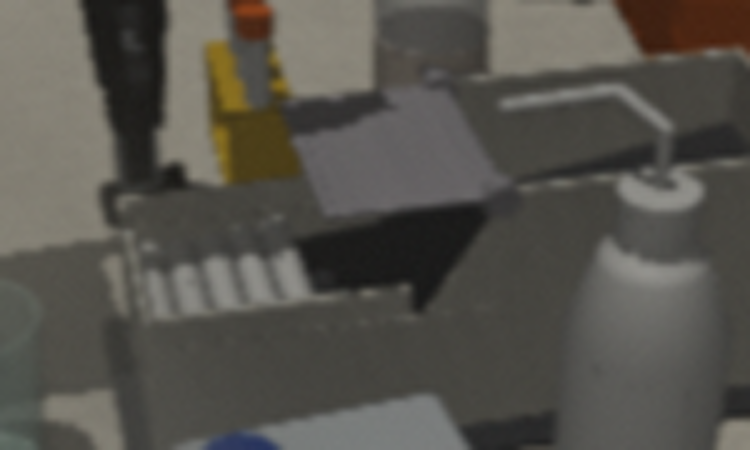

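Five tubes lie side by side (x 150–310, y 285 in the crop), with no change between the pictures. I let the lever rise at about 24 mm/s.

```bash
python3 -m inch '0 0 1 0 0 0 0; 0 0 3 0 0 0 0; 0 0 5 0 0 0 0; 0 0 7 0 0 0 0; 0 0 9 0 0 0 0; 0 0 11 0 0 0 0; 1 0 13 0 0 0 0; 1 0 15 0 0 0 0; 1 0 17 0 0 0 0; 1 0 19 0 0 0 0'
python3 -m inch '0 0 2 0 0 0 0; 0 0 4 0 0 0 0; 0 0 6 0 0 0 0; 0 0 8 0 0 0 0; 0 0 10 0 0 0 0; 0 0 12 0 0 0 0; 1 0 14 0 0 0 0; 1 0 16 0 0 0 0; 1 0 18 0 0 0 0; 1 0 20 0 0 0 0'
python3 -m inch '0 0 2 0 0 0 0; 0 0 4 0 0 0 0; 0 0 6 0 0 0 0; 0 0 8 0 0 0 0; 0 0 9 0 0 0 0; 0 0 10 0 0 0 0; 0 0 11 0 0 0 0; 0 0 12 0 0 0 0; 0 0 13 0 0 0 0; 0 0 14 0 0 0 0'
python3 -m inch '0 0 1 0 0 0 0; 0 0 2 0 0 0 0; 0 0 3 0 0 0 0; 0 0 4 0 0 0 0; 0 0 5 0 0 0 0; 0 0 6 0 0 0 0; 0 0 7 0 0 0 0; 0 0 8 0 0 0 0; 0 0 9 0 0 0 0; 0 0 10 0 0 0 0'
```

```text
clock: 7.85
tcp_pos: [0.4484, 0.1615, 0.0903]
eef_rot: [-0.525, 0.474, 0.525, 0.473]
wrist_force: [-5.1, -1.0, 4.2]
opening: 0.0
clock: 8.68
tcp_pos: [0.4502, 0.1616, 0.1106]
eef_rot: [0.525, -0.473, -0.525, -0.474]
wrist_force: [1.8, 1.0, 3.7]
opening: 0.0002
clock: 9.52
tcp_pos: [0.4497, 0.1615, 0.1243]
eef_rot: [0.525, -0.474, -0.525, -0.473]
wrist_force: [1.2, 0.4, 1.7]
opening: 0.0001
clock: 10.35
tcp_pos: [0.4497, 0.1615, 0.1344]
eef_rot: [0.525, -0.474, -0.525, -0.473]
wrist_force: [0.2, 0.6, -0.2]
opening: -0.0001
```

Contact is gone. I retreat up and away.

```bash
python3 -m inch '0 0 5 0 0 0 0; 0 0 18 0 0 0 0; 0 0 34 0 0 0 0; 0 0 50 0 0 0 0; 0 0 66 0 0 0 0; -4 8 80 0 0 0 0; -16 30 92 0 0 0 0; -34 58 98 0 0 0 0; -48 80 100 0 0 0 0; -52 88 100 0 0 0 0'
python3 -m inch '-8 12 0 0 0 0 0; -24 37 0 0 0 0 0; -44 68 0 0 0 0 0; -64 98 0 0 0 0 0; -84 129 0 0 0 0 0; -104 160 0 0 0 0 0; -122 188 0 0 0 0 0; -136 210 0 0 0 0 0; -142 220 0 0 0 0 0; -142 220 0 0 0 0 0'
python3 - <<'E'
from h import *
for n in("top","side"): cv2.imwrite(f"pics/{n}3.png",robot.snapshot(n)[:,:,::-1])
t,s=[cv2.imread(f"pics/{n}3.png") for n in("top","side")]
a=cv2.resize(t[90:320,90:280],(400,484),interpolation=2);b=cv2.resize(s[90:300,150:324],(400,484),interpolation=2)
cv2.imwrite("pics/f3.png",np.hstack([a,b]))
for n,i in(("top",t),("side",s)):
    d=cv2.GaussianBlur(cv2.absdiff(i,cv2.imread(f"pics/{n}0.png")),(3,3),0).max(2)>25
    k,l,st,c=cv2.connectedComponentsWithStats(d.astype(np.uint8));print(n,[list(x) for x in st[1:] if x[4]>15])
E
```

```text
clock: 11.18
tcp_pos: [0.3963, 0.2517, 0.2355]
eef_rot: [0.526, -0.472, -0.526, -0.474]
wrist_force: [-0.2, 0.3, 0.7]
opening: -0.0002
clock: 12.02
tcp_pos: [0.2547, 0.4709, 0.234]
eef_rot: [-0.526, 0.473, 0.526, 0.473]
wrist_force: [0.2, -0.4, 0.3]
opening: -0.0001
top [[np.int32(200), np.int32(163), np.int32(49), np.int32(18), np.int32(599)], [np.int32(208), np.int32(219), np.int32(52), np.int32(42), np.int32(1731)], [np.int32(0), np.int32(259), np.int32(202), np.int32(125), np.int32(8985)], [np.int32(69), np.int32(311), np.int32(5), np.int32(5), np.int32(20)], [np.int32(203), np.int32(370), np.int32(21), np.int32(13), np.int32(166)], [np.int32(232), np.int32(375), np.int32(21), np.int32(9), np.int32(69)]]
side [[np.int32(99), np.int32(0), np.int32(24), np.int32(20), np.int32(219)], [np.int32(133), np.int32(0), np.int32(8), np.int32(10), np.int32(70)], [np.int32(100), np.int32(25), np.int32(24), np.int32(28), np.int32(372)], [np.int32(127), np.int32(25), np.int32(4), np.int32(8), np.int32(26)], [np.int32(132), np.int32(25), np.int32(7), np.int32(29), np.int32(112)], [np.int32(47), np.int32(113), np.int32(166), np.int32(76), np.int32(2345)], [np.int32(0), np.int32(139), np.int32(45), np.int32(51), np.int32(367)], [np.int32(150), np.int32(138), np.int32(23), np.int32(9), np.int32(113)], [np.int32(279), np.int32(151), np.int32(7), np.int32(6), np.int32(29)], [np.int32(208), np.int32(163), np.int32(35), np.int32(20), np.int32(496)], [np.int32(108), np.int32(190), np.int32(11), np.int32(10), np.int32(59)], [np.int32(83), np.int32(204), np.int32(27), np.int32(20), np.int32(90)], [np.int32(0), np.int32(258), np.int32(19), np.int32(12), np.int32(117)]]
```

View pics/f3.png

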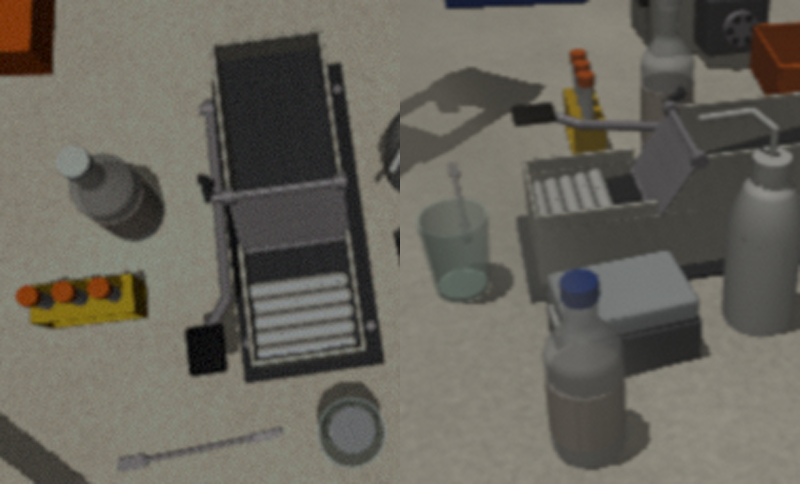

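The tray holds five tubes (left picture, x 250–355, y 280–355). The magazine is empty, the lid shut, the lever up, and the bystanders unmoved. I hand it in.

```bash
python3 -c "from rig import robot; print(robot.job_done())"
```

```text
the job is handed in; nothing more can be done
None
```

I pressed the lever down to its stop, held it until all five tubes lay still in the tray, and let it rise under the finger. Then I took the hand away and handed the job in at about 12 s.

- **Press:** the wrist force jumped from 5.5 N to about 14.6 N at the bottom, which shows the lever reached its stop. Two pictures 0.9 s apart during the hold showed the tubes not moving.
- **Release:** the finger rose at about 25 mm/s or slower, against the 110 mm/s limit. The force was still 1.7 N with the finger at z = 0.124 m, just under the pad's rest height of 0.126 m, and zero above it. So the lid should have shut softly, though I did not see or measure its closing directly.
- **Last pictures:** five tubes lie in the tray, the magazine is empty, the lid is shut and the lever is up. The bystanders are where they were, and comparing with the first pictures showed no change at any of them. The remaining differences fit the tubes, the arm and its shadow.
- **Odd readings:** a sideways force of up to 5.6 N appeared while pressing and again while rising, probably friction as the pad swings. It eased when I shifted the finger a millimetre or two. The side camera alone put the pad's y 13 mm off the top camera. The height from the two views together came out 7 mm low. I went by the top view, and a close picture then showed the finger right over the pad.

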